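Set the warming plate's dial for the big mug to two dots

TASK

Keep the coffee in the big mug warm: with a fingertip on its ribbed face, turn the dial in front of the big mug's zone on until its pointer has clicked in at the two-dot mark, then take the hand away. Leave the small cup's dial at its setting, and do not lift, tip or shift the mug, the cup or the things standing around.

Things in the scene. Friction and masses are not known exactly. Their poses are not given: they have to be found in the camera images.
- warming_plate: two-zone warming plate, fixed, 224 (x) by 262 mm (y), white deck 38 mm high. Origin under its centre, x away from the controls, y left, z up. Two dials in front (x = -58, y = +66 left, -66 mm right), each for the round grey zone behind it (x = +60 mm, same y). Beyond each dial are four printed marks, clockwise: short bar (off), one dot, two dots, three dots
- left_dial (a joint): left dial's angle: 0 off (short bar), 0.7 one dot, 1.4 two dots, 2.1 three dots; grows clockwise seen from above; stops at both ends. Sprung detent: let go, the dial is pulled into the nearest of the four clicks. Leaving a click takes up to 0.06 N m. Starts in the off or the one-dot click
- left_dial_top (a point): centre of the left dial's flat top, on its vertical axis, 48 mm above the worktop. Black knurled disc, 88 mm across, 10 mm proud of the deck, too wide to pinch. Turn it by a fingertip pressed on the face about 28 mm off the axis and carried round the axis. Ribs under 1 mm. The dial yields up to 4 mm downwards (3 N at first touch, 9 N at the stop); 3 mm grips well
- left_dial_pointer (a point): outer end of the white pointer line on the face of the left dial, 42 mm from the dial's axis; turns with the dial. With the plate's x axis as zero and counterclockwise positive it points at +1.05 rad for off, +0.35 for one dot, -0.35 for two dots, -1.05 for three dots
- right_dial (a joint): right dial's angle: 0 off (short bar), 0.7 one dot, 1.4 two dots, 2.1 three dots; grows clockwise seen from above; stops at both ends. Sprung detent: let go, the dial is pulled into the nearest of the four clicks. Leaving a click takes up to 0.06 N m. Starts in the off or the one-dot click
- right_dial_top (a point): centre of the right dial's flat top, on its vertical axis, 48 mm above the worktop. Black knurled disc, 88 mm across, 10 mm proud of the deck, too wide to pinch. Turn it by a fingertip pressed on the face about 28 mm off the axis and carried round the axis. Ribs under 1 mm. The dial yields up to 4 mm downwards (3 N at first touch, 9 N at the stop); 3 mm grips well
- right_dial_pointer (a point): outer end of the white pointer line on the face of the right dial, 42 mm from the dial's axis; turns with the dial. With the plate's x axis as zero and counterclockwise positive it points at +1.05 rad for off, +0.35 for one dot, -0.35 for two dots, -1.05 for three dots
- big_mug: the big mug, green above and pale below, loose, 99 mm tall, body 86 mm across, standing upright on one of the two zones (left or right, it varies) with its handle turned away from the dials. Origin at the middle of its foot print with the handle, about 17 mm from the body's axis towards the handle; z up. Its top is 137 mm above the worktop
- small_cup: the small white cup, loose, 52 mm tall, body 62 mm across, standing on the other zone, handle away from the dials; origin 9 mm from its axis towards the handle. Its top is 90 mm above the worktop
- kitchen_timer: black and white kitchen timer, 62 mm wide, 44 mm tall, bystander, loose; origin at the middle of its underside
- lemon: lemon 72x57x58 mm, bystander, loose; origin at the middle of its underside
- spice_jar: glass spice jar with a lid, 45 mm wide, 106 mm tall, bystander, loose; origin at the middle of its underside
- tin: food tin 75 mm wide, 58 mm tall, bystander, loose; origin at the middle of its underside
- salt_mill: salt shaker 44 mm wide, 90 mm tall, bystander, loose; origin at the middle of its underside
Things that resemble listed ones, but are neither listed nor needed, are in the scene too. What is shaped like the big_mug but pink is not meant.

How it is judged:
At the end, for the whole second after the job is handed in: The dial in front of the zone with the big mug rests in the two-dot click (1.4 rad, within 0.12), the other dial's pointer end is within 12 mm of where it started, mug and cup stand upright within 25 mm of their starts (((y of big_mug in the frame of warming_plate above 0.03 m and value of joint left_dial between 1.28 and 1.52 rad and distance of right_dial_pointer from where it was at the start of the episode below 0.012 m) or (y of big_mug in the frame of warming_plate below -0.03 m and value of joint right_dial between 1.28 and 1.52 rad and distance of left_dial_pointer from where it was at the start of the episode below 0.012 m)) and velocity of joint left_dial between -0.1 and 0.1 rad/s and velocity of joint right_dial between -0.1 and 0.1 rad/s and angle between each of big_mug, small_cup's own z axis and vertical below 0.1 rad and distance of each of big_mug, small_cup from where it was at the start of the episode below 0.025 m and z of each of big_mug, small_cup in the frame of warming_plate below 0.048 m); the robot touches nothing.
It fails at once if the big mug is lifted, tipped or pushed more than 25 mm out of its place (z of big_mug in the frame of warming_plate above 0.053 m or angle between big_mug's own z axis and vertical above 0.35 rad or distance of big_mug from where it was at the start of the episode above 0.025 m).
It fails at once if the small cup is lifted, tipped or pushed more than 25 mm out of its place (z of small_cup in the frame of warming_plate above 0.053 m or angle between small_cup's own z axis and vertical above 0.35 rad or distance of small_cup from where it was at the start of the episode above 0.025 m).
It fails at once if a bystander is lifted or displaced by more than 40 mm (distance of any of kitchen_timer, lemon, spice_jar, tin, salt_mill from where it was at the start of the episode above 0.04 m).
It fails at once if the small cup's dial is turned ((y of big_mug in the frame of warming_plate above 0 m and distance of right_dial_pointer from where it was at the start of the episode above 0.014 m) or (y of big_mug in the frame of warming_plate below 0 m and distance of left_dial_pointer from where it was at the start of the episode above 0.014 m)).
It also fails if it takes over 40 s, if anything falls off the work surface, if the arm or the gripper's body presses on something with over 40 N, if the wrist force passes 120 N, or if a joint passes its speed limit or range.

ROBOT

A 6-joint arm with a two-finger parallel gripper is mounted at the origin on a cart in front of the work surface, level with it; the furniture and walls round the work are solid. World frame = base frame: x ahead of the robot, y to its left, z up, the work surface at z = 0. Lengths are in m, angles in rad, forces in N, time in s.
With the tool pointing down it reaches from about 0.35 to 0.95 m from the base axis. Payload 17.4 kg.
Tool frame: the origin (TCP) lies midway between the tips of the shut fingers; the grasp point (between the pads) lies 19 mm behind it; z points along the fingers, y is the line along which they close (so a half turn about z gives the same grasp; the last joint's range is limited). The gripper opens to 93 mm and grips with 3 to 60 N. Pads are 15 mm wide; open, the fingers measure 128 mm over their backs; the gripper's body (75 mm by 188 mm) begins 65 mm behind the grasp point.
Start: joints at [-1.36, 0.116, 1.442, -0, 1.584, -0.038], TCP at [0.166, -0.654, 0.219] pointing down, gripper open.
Joint ranges: [-2.83, 2.83], [-0.83, 2.19], [0.07, 2.5], [-1.14, 4.28], [0.01, 3], [-2.97, 2.97]. Speed limits (rad/s): [1.89, 1.89, 2.22, 3.14, 3.14, 3.14].

INTERFACE

Orientations are given as a unit quaternion [x, y, z, w].
In Python, from bench import telemetry, snapshot, camera_model, close_job gives the robot as it stands. The module is installed in compiled form; this text tells all that it offers.
- The arm moves only by the tool move_arm, never from a script. Its argument "motion" is a list of rows, each an object with "linear": the shift along the tool's x, y, z in cm, a list of three; "delta_rot": the turn, a rotation vector about the tool's x, y, z in rad, a list of three; "grip": the opening, from -1 (shut) to 1 (fully open), so that 0 is half open. A call has exactly 5 rows; each row shifts and turns the commanded pose from where the row before left it, along the tool's axes as they then stand; what a row does not reach is not made up. A row lasts 1/10 s, in which the tool goes at most 50 mm and 8.59 degrees, less where a joint would pass 70% of its speed; a pose out of reach is approached as far as the arm can. A call is refused whole if a number of a shift passes 5 or a number of a turn 0.15, either way. A call with a gripper value outside its range is refused whole. The fingers move at their own pace and stop on an object; "newtons" is the grip in N (left out, the last holds). Time passes only in rows, so rows that do not move let the fingers close, or fill a call up. It gives the time, the measured TCP pose, the force, the opening and the grip force at its end, in the units of the state.
- telemetry.get_obs(): the state, without advancing time (a new reading comes with each control period).
- snapshot(name): name is "side" or "top" or "wrist"; returns the picture (480x640x3 uint8, red, green, blue); there is no depth.
- camera_model(name): a dict with "intrinsics" (3x3 intrinsics, pixels), "xyz" and "orientation" of the camera in the world. Camera axes: x right, y up, looking along -z (the intrinsics and any distortion apply to the point x, -y, -z); pixel columns grow to the right and rows downward; lengths in m; the calibration is good to about 2 mm. A picture is of the moment at which its call begins: read the wrist's pose just before it. camera_model takes no time and is no camera call; for the wrist camera it gives the pose at the moment of the call.
- close_job(): hands the job in; it is judged then, once.
The state is a dict: "time": time; "joint_pos": joint angles; "qvel": joint speeds; "tau": joint torques, N m; "eef_pos": TCP position; "orientation": TCP orientation; "wrist_force": force on the tool from outside, world axes, zero at the start; "moment": the same for the moment, N m; "grip_width": finger opening in m; "gripper_force": force on a finger pad.
Only numpy, scipy, OpenCV 4.12 (cv2) and the standard library are available. Lean on these libraries where they do the work, as an engineer would, in place of code of your own. Each camera call takes 0.05 s, during which the arm holds its last target. There are 200 camera calls.

## Working session

There is one attempt and no reset: what is moved stays moved. The work goes in short steps, Python scripts to look and compute and a tool call to move; the robot and the scene stay as the last step left them, time stands still between calls to the robot, and variables do not carry over. Pictures are saved under pics/ and viewed, at most 10 in all, crops included, and the job is handed in when it is done.

Besides the shell and the picture viewer there is one more tool, called after "Request:" in YAML: its name, and indented under it one key for each argument. move_arm: Moves the arm, as the interface text tells. Its arguments: {"type":"object","properties":{"motion":{"type":"array","items":{"type":"object","properties":{"linear":{"type":"array","items":{"type":"number"}},"delta_rot":{"type":"array","items":{"type":"number"}},"grip":{"type":"number"}}}},"newtons":{"type":"number"}},"required":["motion"]}

```bash
mkdir -p pics
python3 - <<'E'
from bench import telemetry, snapshot, camera_model
import cv2
for n in ("top","side"):
    im=snapshot(n); cv2.imwrite(f"pics/{n}0.png",im[:,:,::-1]); print(n,camera_model(n))
print(telemetry.get_obs())
E
```

```text
top {'intrinsics': array([[577.19410893,   0.        , 321.0471299 ],
       [  0.        , 577.19410893, 244.89080558],
       [  0.        ,   0.        ,   1.        ]]), 'xyz': array([ 0.31739819, -0.03954428,  1.24833947]), 'orientation': array([-0.07234367,  0.07607579,  0.73275051, -0.67235077])}
side {'intrinsics': array([[510.81290388,   0.        , 319.61282594],
       [  0.        , 510.81290388, 241.63652008],
       [  0.        ,   0.        ,   1.        ]]), 'xyz': array([-0.21458613,  0.60978397,  0.5541572 ]), 'orientation': array([-0.22029618,  0.48127051,  0.77126488, -0.35355166])}
{'time': 0.1, 'joint_pos': array([-1.35980178e+00,  1.16428403e-01,  1.44219190e+00, -2.00507662e-05,
        1.58399975e+00, -3.77850277e-02]), 'qvel': array([ 0.00015128, -0.00013562, -0.00300952, -0.00073564,  0.00072791,
        0.00030681]), 'tau': array([ 2.64252114e-03, -7.22891879e+01, -6.23867726e+01,  7.81078055e-02,
        2.27111840e-02, -6.28390899e-05]), 'eef_pos': array([ 0.16615639, -0.65404185,  0.21798957]), 'orientation': array([ 9.92273445e-01,  1.24069118e-01, -5.44200411e-05, -5.10904906e-04]), 'wrist_force': array([ 0.07402934,  0.42102929, -0.52978171]), 'moment': array([-0.03479635,  0.01774471, -0.02146286]), 'gripper_force': 0.0, 'grip_width': 0.09281438677487601}
```

View pics/top0.png

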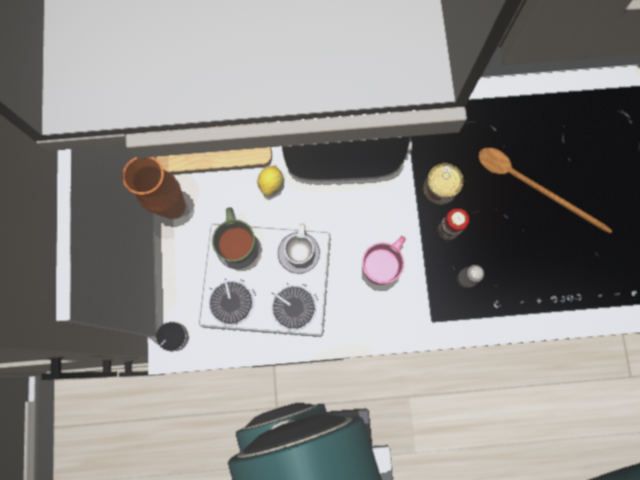

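View pics/side0.png

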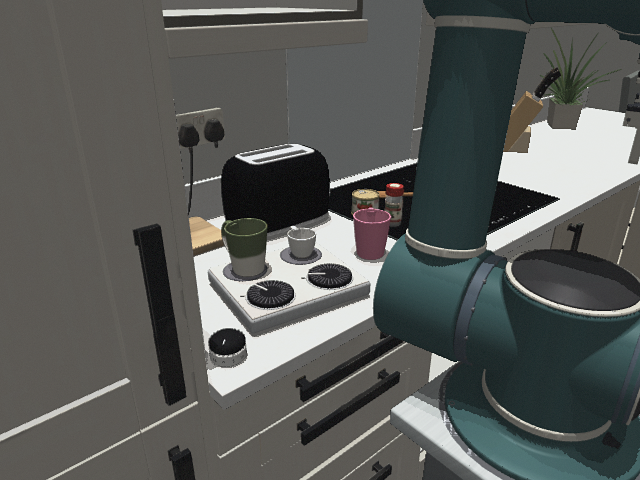

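The top view shows the green mug with coffee at (236,240), on the left zone behind the left dial at (231,302). The small white cup is at (300,250), behind the right dial at (294,307). The pink mug at (383,263) is off the plate and is the decoy. The side view agrees: mug (246,245), left dial (271,293), right dial (330,275).

```bash
cat > h.py <<'E'
import numpy as np, cv2
from scipy.spatial.transform import Rotation as R
from bench import telemetry, snapshot, camera_model
def ray(cm,uv):
    K=cm["intrinsics"]; u,v=uv
    d=np.array([(u-K[0,2])/K[0,0],-(v-K[1,2])/K[1,1],-1.])
    d=R.from_quat(cm["orientation"]).apply(d); return np.array(cm["xyz"]),d/np.linalg.norm(d)
def plane(cm,uv,z):
    o,d=ray(cm,uv); return o+d*(z-o[2])/d[2]
def tri(c1,p1,c2,p2):
    o1,d1=ray(c1,p1);o2,d2=ray(c2,p2)
    s=np.linalg.lstsq(np.c_[d1,-d2],o2-o1,rcond=None)[0]
    a,b=o1+s[0]*d1,o2+s[1]*d2; return (a+b)/2,np.linalg.norm(a-b)
def disc(im,c,r=34,thr=110):
    m=(im.max(2)<thr).astype(np.uint8); m=cv2.morphologyEx(m,cv2.MORPH_CLOSE,np.ones((5,5)))
    w=np.zeros_like(m); cv2.circle(w,c,r,1,-1); m*=w
    m=cv2.morphologyEx(m,cv2.MORPH_OPEN,np.ones((7,7)))
    k=max(cv2.findContours(m,cv2.RETR_EXTERNAL,cv2.CHAIN_APPROX_NONE)[0],key=cv2.contourArea)
    return cv2.fitEllipse(cv2.convexHull(k))
E
python3 - <<'E'
from h import *
t=cv2.imread("pics/top0.png");s=cv2.imread("pics/side0.png");ct,cs=camera_model("top"),camera_model("side")
for n,a,b in (("L",(231,302),(271,293)),("R",(294,307),(330,275))):
    e=disc(t,a,28);f=disc(s,b,28)
    print(n,e,f); print(" tri",tri(ct,e[0],cs,f[0])," plane",plane(ct,e[0],.048),plane(cs,f[0],.048))
for p in ((229,283),(278,293)): print(plane(ct,p,.048))
for p in ((236,240),): print("mug top",plane(ct,p,.137))
c=cv2.resize(t[200:345,190:340],None,fx=4,fy=4,interpolation=cv2.INTER_CUBIC); cv2.imwrite("pics/crop0.png",c)
E
```

```text
L ((229.7235870361328, 302.5945129394531), (19.188478469848633, 20.98579216003418), 88.286376953125) ((269.9153747558594, 293.76580810546875), (28.891597747802734, 47.46942138671875), 88.05171203613281)
 tri (array([0.46792959, 0.14415398, 0.04279484]), np.float64(0.0007832750930074954))  plane [0.46701793 0.14306177 0.048     ] [0.46133297 0.1491115  0.048     ]
R ((293.78997802734375, 306.93408203125), (17.382322311401367, 19.80548095703125), 6.818124771118164) ((329.08026123046875, 275.5200500488281), (25.458364486694336, 45.217552185058594), 92.51246643066406)
 tri (array([0.44801732, 0.0117511 , 0.04131318]), np.float64(0.0020702271776702834))  plane [0.44655196 0.01074485 0.048     ] [0.44024184 0.02013521 0.048     ]
[0.50827544 0.14241464 0.048     ]
[0.47841117 0.04142791 0.048     ]
mug top [0.57843289 0.11068225 0.137     ]
```

View pics/crop0.png

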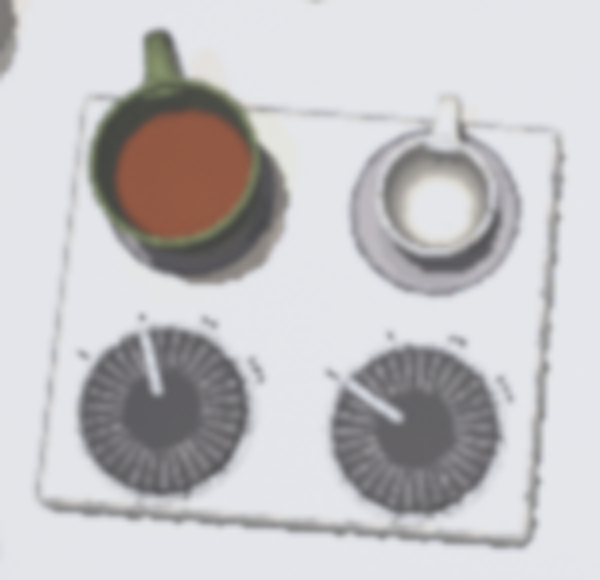

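The crop confirms it. The green mug stands on the left zone, and the left dial (crop 163,410) has its pointer at the one-dot mark. The right dial (415,430) is off, in front of the white cup. The left dial therefore needs 0.7 rad clockwise. I'll go there with shut fingers along an arc.

Request:
move_arm:
  motion:
    - {"linear": [4.1, -2.6, 0], "delta_rot": [0, 0, 0], "grip": -1}
    - {"linear": [4.1, -2.6, 0], "delta_rot": [0, 0, 0], "grip": -1}
    - {"linear": [4.1, -2.6, 0], "delta_rot": [0, 0, 0], "grip": -1}
    - {"linear": [4.1, -2.6, 0], "delta_rot": [0, 0, 0], "grip": -1}
    - {"linear": [4.1, -2.6, 0], "delta_rot": [0, 0, 0], "grip": -1}
  newtons: 30

```text
time: 0.6
eef_pos: [0.3338, -0.4761, 0.2184]
orientation: [0.992, 0.124, -0.0, -0.0]
wrist_force: [0.7, -0.0, -0.2]
grip_width: 0.0578
gripper_force: 0.0
```

Request:
move_arm:
  motion:
    - {"linear": [4.1, -2.6, 0], "delta_rot": [0, 0, 0], "grip": -1}
    - {"linear": [4.1, -2.6, 0], "delta_rot": [0, 0, 0], "grip": -1}
    - {"linear": [4.1, -2.6, 0], "delta_rot": [0, 0, 0], "grip": -1}
    - {"linear": [4.1, -2.6, 0], "delta_rot": [0, 0, 0], "grip": -1}
    - {"linear": [4.1, -2.6, 0], "delta_rot": [0, 0, 0], "grip": -1}

```text
time: 1.1
eef_pos: [0.5005, -0.2995, 0.2185]
orientation: [0.992, 0.124, -0.0, -0.0]
wrist_force: [0.6, -0.7, 0.5]
grip_width: 0.0175
gripper_force: 0.0
```

Request:
move_arm:
  motion:
    - {"linear": [0.3, -4.4, 0], "delta_rot": [0, 0, 0], "grip": -1}
    - {"linear": [0.3, -4.4, 0], "delta_rot": [0, 0, 0], "grip": -1}
    - {"linear": [0.3, -4.4, 0], "delta_rot": [0, 0, 0], "grip": -1}
    - {"linear": [0.3, -4.4, 0], "delta_rot": [0, 0, 0], "grip": -1}
    - {"linear": [0.3, -4.4, 0], "delta_rot": [0, 0, 0], "grip": -1}

```text
time: 1.6
eef_pos: [0.4592, -0.0828, 0.2184]
orientation: [0.992, 0.124, -0.0, -0.0]
wrist_force: [-0.6, -0.2, -0.5]
grip_width: 0.0004
gripper_force: 0.0
```

Request:
move_arm:
  motion:
    - {"linear": [0.3, -4.4, 0], "delta_rot": [0, 0, 0], "grip": -1}
    - {"linear": [0.3, -4.4, 0], "delta_rot": [0, 0, 0], "grip": -1}
    - {"linear": [0.3, -4.4, 0], "delta_rot": [0, 0, 0], "grip": -1}
    - {"linear": [0.3, -4.4, 0], "delta_rot": [0, 0, 0], "grip": -1}
    - {"linear": [0.3, -4.4, 0], "delta_rot": [0, 0, 0], "grip": -1}

```text
time: 2.1
eef_pos: [0.4195, 0.1342, 0.2186]
orientation: [0.992, 0.124, 0.0, -0.0]
wrist_force: [1.3, 0.1, 0.2]
grip_width: 0.0003
gripper_force: 0.0
```

Run:
```python
from h import *
import pickle
cm=camera_model("wrist"); im=snapshot("wrist"); o=telemetry.get_obs()
cv2.imwrite("pics/w1.png",im[:,:,::-1]); pickle.dump((cm,o),open("w1.pkl","wb")); print(cm,o["eef_pos"],o["orientation"],o["joint_pos"])
```

```text
{'intrinsics': array([[362.04061156,   0.        , 320.06018045],
       [  0.        , 362.04061156, 235.7612427 ],
       [  0.        ,   0.        ,   1.        ]]), 'xyz': array([0.48735744, 0.15222487, 0.38499163]), 'orientation': array([-0.09964583,  0.07764632, -0.60922467,  0.78287103])} [0.41833126 0.13899654 0.21853078] [ 9.92079800e-01  1.25604660e-01 -7.82609958e-05 -1.06430177e-03] [ 0.26144524 -0.41292716  1.91365955  0.00213546  1.64072764  1.58051619]
```

View pics/w1.png

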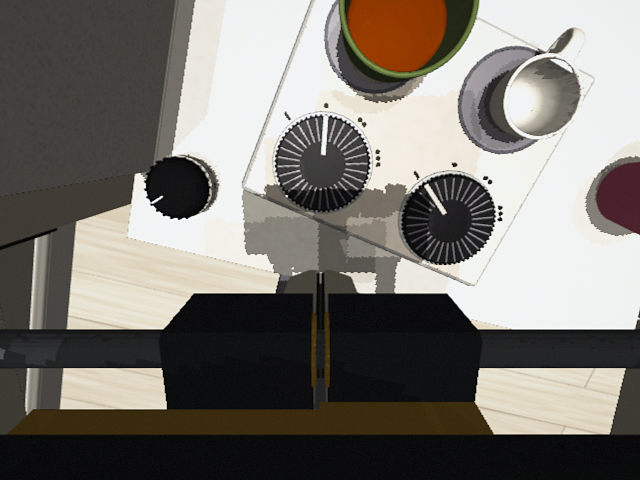

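The wrist view shows the left dial's face centred near (323,160), with its pointer end at (324,116) by the one-dot mark. The right dial is near (447,217). The gripper is in front of the dials, with the shut fingers at column 320.

Run:
```python
from h import *
import pickle
cm,o=pickle.load(open("w1.pkl","rb")); ct=camera_model("top"); cs=camera_model("side")
im=cv2.imread("pics/w1.png")
for n,a,b,s,p in (("L",(323,160),(230.75,302.5),(271,293.5),(324,116)),("R",(447,217),(293.75,307.5),(330,275.5),(427,185))):
    c=plane(cm,a,.048)
    print(n,"wrist",c,"top",plane(ct,b,.048),"side",plane(cs,s,.048),"tri wt",tri(cm,a,ct,b),"ptr",plane(cm,p,.048)-c)
for a in ((275,160),(371,160)): print(plane(cm,a,.048))
print("mug rim near", plane(cm,(400,77),.137))
```

```text
L wrist [0.47262381 0.14578118 0.048     ] top [0.46703124 0.14091968 0.048     ] side [0.46077293 0.14702964 0.048     ] tri wt (array([0.4710792 , 0.14537999, 0.01706094]), np.float64(0.000540608308120533)) ptr [0.03721329 0.00859622 0.        ]
R wrist [0.45018204 0.01862454 0.048     ] top [0.44538648 0.01091656 0.048     ] side [0.43911054 0.01869844 0.048     ] tri wt (array([0.44775381, 0.01150129, 0.02950937]), np.float64(0.0008776038472211412)) ptr [0.02412312 0.02799675 0.        ]
[0.46186946 0.18822072 0.048     ]
[0.48337772 0.10334341 0.048     ]
mug rim near [0.53860188 0.11285149 0.137     ]
```

Run:
```python
from h import *
o=telemetry.get_obs(); cm=camera_model("wrist"); im=snapshot("wrist")[:,:,::-1].copy()
cv2.imwrite("pics/w2.png",im); ct=camera_model("top")
a=cv2.imread("pics/w1.png"); 
t=a[100:225,265:385]; r=cv2.matchTemplate(im,t,cv2.TM_CCOEFF_NORMED); _,v,_,l=cv2.minMaxLoc(r)
d=np.array(l)-(265,100); print("shift",d,v,o["eef_pos"],np.abs(o["qvel"]).max())
L=np.array((323,160))+d; Rr=np.array((447,217))+d
for q,b in ((L,(230.75,302.5)),(Rr,(293.75,307.5))): print(plane(cm,q,.048),tri(cm,q,ct,b))
```

```text
shift [6 0] 0.9819931387901306 [0.41833126 0.13899654 0.21853078] 0.17348102341904614
[0.4727279  0.14582192 0.048     ] (array([0.47115461, 0.14514518, 0.01776618]), np.float64(0.0009549940016466126))
[0.45077743 0.01851567 0.048     ] (array([0.44809971, 0.01134221, 0.0296216 ]), np.float64(0.0016541060130974745))
```

Request:
move_arm:
  motion:
    - {"linear": [1.2, 0.4, 3], "delta_rot": [0, 0, 0], "grip": -1}
    - {"linear": [1.1, 0.4, 3], "delta_rot": [0, 0, 0], "grip": -1}
    - {"linear": [0, 0, 3], "delta_rot": [0, 0, 0], "grip": -1}
    - {"linear": [0, 0, 3], "delta_rot": [0, 0, 0], "grip": -1}
    - {"linear": [0, 0, 2], "delta_rot": [0, 0, 0], "grip": -1}

```text
time: 2.7
eef_pos: [0.4438, 0.1297, 0.0762]
orientation: [0.992, 0.124, -0.001, 0.0]
wrist_force: [0.3, -0.1, 0.2]
grip_width: 0.0006
gripper_force: 0.0
```

Request:
move_arm:
  motion:
    - {"linear": [0, 0, 1], "delta_rot": [0, 0, 0], "grip": -1}
    - {"linear": [0, 0, 0.5], "delta_rot": [0, 0, 0], "grip": -1}
    - {"linear": [0, 0, 0], "delta_rot": [0, 0, 0], "grip": -1}
    - {"linear": [0, 0, 0], "delta_rot": [0, 0, 0], "grip": -1}
    - {"linear": [0, 0, 0], "delta_rot": [0, 0, 0], "grip": -1}

```text
time: 3.2
eef_pos: [0.445, 0.1305, 0.0646]
orientation: [0.992, 0.124, 0.001, -0.0]
wrist_force: [-0.7, 0.2, -1.2]
grip_width: 0.0003
gripper_force: 0.0
```

Run:
```python
from h import *
o=telemetry.get_obs(); cm=camera_model("wrist"); im=snapshot("wrist")[:,:,::-1].copy(); t=snapshot("top")[:,:,::-1]
def proj(cm,p):
    q=R.from_quat(cm["orientation"]).inv().apply(np.array(p)-cm["xyz"]); K=cm["intrinsics"]
    return (K[0,0]*q[0]/-q[2]+K[0,2], K[1,1]*-q[1]/-q[2]+K[1,2])
print(o["eef_pos"],o["wrist_force"],"tcp px",proj(cm,o["eef_pos"]), "dial est px",proj(cm,(.470,.144,.048)))
cv2.imwrite("pics/w3.png",im)
```

```text
[0.44502144 0.13054726 0.0646431 ] [-0.69772363  0.18620079 -1.2452968 ] tcp px (np.float64(321.80023406793686), np.float64(289.12078373977016)) dial est px (np.float64(308.423718334044), np.float64(227.15519712569673))
```

View pics/w3.png

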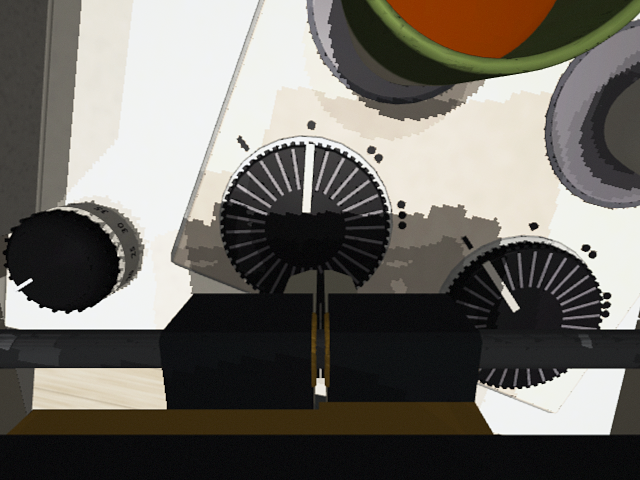

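Close up, the left dial's face centre is near (306,227), against (308,227) predicted. The pointer end at (309,146) is at one dot. The finger needs about 7 mm along tool -y to sit squarely in front of the axis, then it can press.

Request:
move_arm:
  motion:
    - {"linear": [0, -0.4, 0], "delta_rot": [0, 0, 0], "grip": -1}
    - {"linear": [0, -0.35, 0], "delta_rot": [0, 0, 0], "grip": -1}
    - {"linear": [0, 0, 0.6], "delta_rot": [0, 0, 0], "grip": -1}
    - {"linear": [0, 0, 0.6], "delta_rot": [0, 0, 0], "grip": -1}
    - {"linear": [0, 0, 0], "delta_rot": [0, 0, 0], "grip": -1}

```text
time: 3.8
eef_pos: [0.4421, 0.1376, 0.0504]
orientation: [0.992, 0.124, -0.001, 0.0]
wrist_force: [0.7, 0.1, 0.0]
grip_width: 0.0008
gripper_force: 0.0
```

Request:
move_arm:
  motion:
    - {"linear": [0, 0, 0.3], "delta_rot": [0, 0, 0], "grip": -1}
    - {"linear": [0, 0, 0.2], "delta_rot": [0, 0, 0], "grip": -1}
    - {"linear": [0, 0, 0], "delta_rot": [0, 0, 0], "grip": -1}
    - {"linear": [0, 0, 0], "delta_rot": [0, 0, 0], "grip": -1}
    - {"linear": [0, 0, 0], "delta_rot": [0, 0, 0], "grip": -1}

```text
time: 4.3
eef_pos: [0.4428, 0.1377, 0.0469]
orientation: [0.992, 0.124, 0.0, 0.0]
wrist_force: [-1.5, -1.1, 5.0]
grip_width: 0.0002
gripper_force: 2.4
```

Request:
move_arm:
  motion:
    - {"linear": [0, 0, 0.1], "delta_rot": [0, 0, 0], "grip": -1}
    - {"linear": [0, 0, 0.1], "delta_rot": [0, 0, 0], "grip": -1}
    - {"linear": [0, 0, 0], "delta_rot": [0, 0, 0], "grip": -1}
    - {"linear": [0, 0, 0], "delta_rot": [0, 0, 0], "grip": -1}
    - {"linear": [0, 0, 0], "delta_rot": [0, 0, 0], "grip": -1}

```text
time: 4.8
eef_pos: [0.4428, 0.1377, 0.045]
orientation: [0.992, 0.124, 0.0, 0.0]
wrist_force: [-4.8, -1.3, 7.4]
grip_width: 0.0003
gripper_force: 3.8
```

Pressed 3 mm with 7.4 N. Now 0.7 rad clockwise about the dial's axis.

Request:
move_arm:
  motion:
    - {"linear": [0.01, -0.2, 0], "delta_rot": [0, 0, 0.07], "grip": -1}
    - {"linear": [0.01, -0.2, 0], "delta_rot": [0, 0, 0.07], "grip": -1}
    - {"linear": [0.01, -0.2, 0], "delta_rot": [0, 0, 0.07], "grip": -1}
    - {"linear": [0.01, -0.2, 0], "delta_rot": [0, 0, 0.07], "grip": -1}
    - {"linear": [0.01, -0.2, 0], "delta_rot": [0, 0, 0.07], "grip": -1}

```text
time: 5.3
eef_pos: [0.4423, 0.1477, 0.0451]
orientation: [0.999, -0.052, 0.0, -0.0]
wrist_force: [-2.3, -0.3, 8.4]
grip_width: 0.0002
gripper_force: 3.7
```

Request:
move_arm:
  motion:
    - {"linear": [0.01, -0.2, 0], "delta_rot": [0, 0, 0.07], "grip": -1}
    - {"linear": [0.01, -0.2, 0], "delta_rot": [0, 0, 0.07], "grip": -1}
    - {"linear": [0.01, -0.2, 0], "delta_rot": [0, 0, 0.07], "grip": -1}
    - {"linear": [0.01, -0.2, 0], "delta_rot": [0, 0, 0.07], "grip": -1}
    - {"linear": [0.01, -0.2, 0], "delta_rot": [0, 0, 0.07], "grip": -1}

```text
time: 5.8
eef_pos: [0.4455, 0.1572, 0.0453]
orientation: [0.974, -0.225, 0.001, -0.0]
wrist_force: [-0.3, -3.9, 6.9]
grip_width: 0.0005
gripper_force: 3.6
```

Run:
```python
from h import *
o=telemetry.get_obs(); im=snapshot("wrist")[:,:,::-1].copy(); print(o["time"],o["eef_pos"],o["wrist_force"])
cv2.imwrite("pics/w4.png",im[60:330,150:650])
```

```text
5.8 [0.44551066 0.15721698 0.04525692] [-0.29774773 -3.94175614  6.85139842]
```

View pics/w4.png

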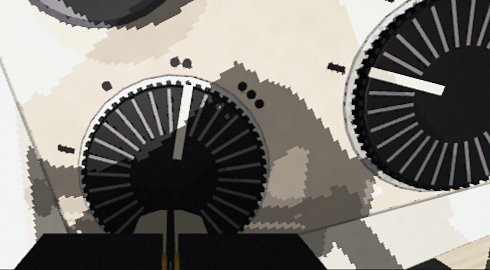

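While still pressed, the pointer end at crop (187,85) is next to the two dots at (181,63). Lifting straight up, then backing off.

Request:
move_arm:
  motion:
    - {"linear": [0, 0, -0.5], "delta_rot": [0, 0, 0], "grip": -1}
    - {"linear": [0, 0, -1], "delta_rot": [0, 0, 0], "grip": -1}
    - {"linear": [0, 0, -3], "delta_rot": [0, 0, 0], "grip": -1}
    - {"linear": [0, 0, -4], "delta_rot": [0, 0, 0], "grip": -1}
    - {"linear": [0, 0, -4], "delta_rot": [0, 0, 0], "grip": -1}

```text
time: 6.35
eef_pos: [0.4445, 0.1572, 0.1714]
orientation: [0.975, -0.223, -0.0, 0.0]
wrist_force: [0.8, 0.6, -0.4]
grip_width: 0.0006
gripper_force: 0.0
```

Request:
move_arm:
  motion:
    - {"linear": [0, 0, -2], "delta_rot": [0, 0, 0], "grip": -1}
    - {"linear": [0, 0, 0], "delta_rot": [0, 0, 0], "grip": -1}
    - {"linear": [0, 0, 0], "delta_rot": [0, 0, 0], "grip": -1}
    - {"linear": [0, 0, 0], "delta_rot": [0, 0, 0], "grip": -1}
    - {"linear": [0, 0, 0], "delta_rot": [0, 0, 0], "grip": -1}

```text
time: 6.85
eef_pos: [0.4446, 0.1571, 0.1884]
orientation: [0.975, -0.224, -0.001, 0.0]
wrist_force: [-1.0, 0.0, -0.4]
grip_width: 0.0004
gripper_force: 0.0
```

Run:
```python
from h import *
o=telemetry.get_obs(); im=snapshot("wrist")[:,:,::-1].copy(); print(o["time"],o["eef_pos"],o["wrist_force"])
cv2.imwrite("pics/w5.png",im)
```

```text
6.85 [0.44455816 0.15712166 0.18839919] [-0.97272414  0.03711834 -0.39588226]
```

View pics/w5.png

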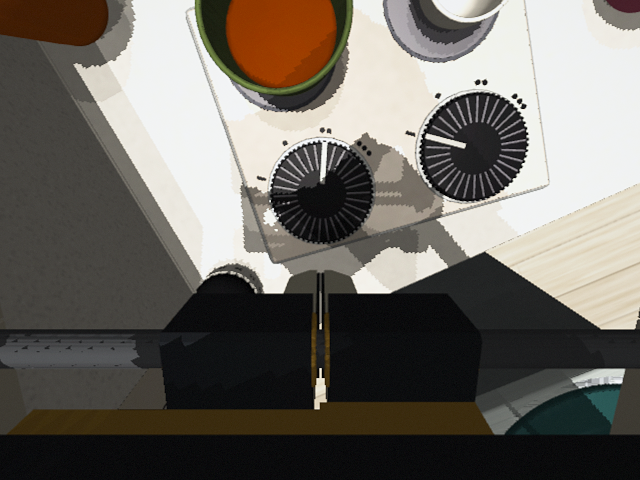

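The left pointer's end at (324,142) rests right at the two-dot mark (325,130). The right dial is still at its off bar, the mug and cup are standing in place, and the hand is clear.

```bash
python3 -c "
from bench import close_job
print(close_job())"
```

```text
the job is handed in; nothing more can be done
None
```

The left dial, in front of the big green mug, is clicked in at the two-dot mark; the right dial, mug and cup look unmoved in the last picture, the hand is clear, and the job is handed in with no verdict shown.

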